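# Turn over the leaf of the key-blank sample stand

### The job

Two key-blank sample stands lie on the counter, each with one stiff hinged leaf standing half raised on the side nearer you. Turn the leaf of the wider stand over its spine until it lies fully flat on the other side of its stand, so the customer sees its other face. Push it over gently with the fingers, without pinching or flinging it; leave the narrower stand's leaf and the things lying about as they are.

Things in the scene. Friction and masses are not known exactly. Their poses are not given: they have to be found in the camera images.
- stand_wide: The wider grey sample stand, fixed: base plate 168 x 106 x 12 mm; rest pads on both sides of the spine (18 to 74 mm from it, 80 mm wide, tops 30 mm above the counter). Origin at the centre of its underside, z up; the spine runs along y; x points across the spine, roughly away from the robot (up to 70 degrees off), from the side where the leaf starts to the side where it must end.
- wide_hinge (a point): Middle of the wide stand's hinge axis (spine), 36 mm above the counter; axes as the stand's. Dark steel hinge cheeks stand at both ends of the spine, up to 46 mm high.
- leaf_wide (a joint): Hinge angle (rad) of the wide stand's leaf: 0 = flat on the near pad (stand's -x), 1.57 = upright, 3.14 = flat on the far pad (its stop). Starts 0.85 to 1.3. Stiff hinge (0.10 N m friction): the leaf stays where it is left and never falls by itself; 1 to 3.5 N on its free half turns it.
- wide_edge (a point): Middle of the free edge of the wide stand's leaf, 80 mm from the hinge axis; moves with it. The leaf is a rigid grey panel with an aluminium rim and three brass blanks on each face, 86 mm along the spine, 9 mm thick (rim 3 mm), 0.07 to 0.13 kg; open space lies beneath its raised edge.
- stand_narrow: The narrower sample stand, fixed, of the same design but base plate 168 x 64 mm; to the right of the wide one. Not to be used. Origin at the centre of its underside, x away from the robot, spine along y.
- leaf_narrow (a joint): Hinge angle (rad) of the narrow stand's leaf (44 mm along the spine, 80 mm reach, one brass blank on each face), same sense as the wide one; must stay as it is.
- lock_cylinder: Loose brass-coloured lock cylinder 17 x 60 x 24 mm, lying beside the wide stand; origin at the centre of its underside. Bystander.
- key_tag: Loose plastic key tag 44 x 24 x 9 mm beside the wide stand; origin at the centre of its underside. Bystander.
- padlock: Loose brass padlock 71 x 46 x 20 mm lying beside the narrow stand; origin under its middle. Bystander.
- narrow_edge (a point): Middle of the free edge of the narrow stand's leaf, 80 mm from its hinge axis.

How it is judged:
On the way:
1. the fingers push the wide stand's leaf through the upright (value of joint leaf_wide between 1.2 and 2.4 rad and contact force between the fingers and stand_wide above 0.3 N), for 0.05 s.
At the end, for the whole second after the job is handed in: The wide stand's leaf lies flat on the far pad (within 0.1 rad of its stop), at rest; the narrow stand's leaf and the loose things are where they were (its free edge within 15 mm, the loose things within 20 mm) (value of joint leaf_wide above 3.04 rad and velocity of joint leaf_wide below 0.1 rad/s and distance of narrow_edge from where it was at the start of the episode below 0.015 m and distance of each of lock_cylinder, key_tag, padlock from where it was at the start of the episode below 0.02 m); the robot touches nothing.
It fails at once if the leaf is pinched: the fingers press on both of its faces at once (contact force between the fingers and leaf_wide_c1 above 0.5 N and contact force between the fingers and leaf_wide_c2 above 0.5 N).
It fails at once if the leaf is flung (faster than 5 rad/s) (velocity of joint leaf_wide above 5 rad/s).
It fails at once if the wide stand is pushed harder than 80 N (contact force between the fingers and stand_wide above 80 N).
It fails at once if the narrow stand's leaf is moved (distance of narrow_edge from where it was at the start of the episode above 0.015 m or contact force between the fingers and stand_narrow above 5 N).
It fails at once if a loose thing is moved more than 20 mm (distance of any of lock_cylinder, key_tag, padlock from where it was at the start of the episode above 0.02 m).
It also fails if it takes over 32 s, if anything falls off the work surface, if the arm or the gripper's body presses on something with over 40 N, if the wrist force passes 120 N, or if a joint passes its speed limit or range.

### The arm

A 6-joint arm with a two-finger parallel gripper is mounted at the origin on the work surface; the furniture and walls round the work are solid. World frame = base frame: x ahead of the robot, y to its left, z up, the work surface at z = 0. Lengths are in m, angles in rad, forces in N, time in s.
With the tool pointing down it reaches from about 0.325 to 0.9 m from the base axis. Payload 6.1 kg.
Tool frame: the origin (TCP) lies between the finger pads; the fingertips stand 14 mm ahead of it and the grasp point (between the pads) lies 5 mm behind it (tips_ahead is the distance from the TCP to the fingertips, in m); z points along the fingers, y is the direction in which the jaws open and shut (so a half turn about z gives the same grasp; the last joint's range is limited). The gripper opens to 87 mm and grips with 3 to 60 N. Pads are 19 mm wide; open, the fingers measure 117 mm over their backs; the gripper's body (75 mm by 190 mm) begins 51 mm behind the grasp point.
Start: joints at [-1.446, 0.22, 1.526, -0, 1.395, -0.126], TCP at [0.155, -0.605, 0.237] pointing down, gripper open.
Joint ranges: [-2.98, 2.98], [-0.91, 2.08], [0.09, 2.57], [-1.24, 4.39], [0.2, 2.65], [-2.68, 2.68]. Speed limits (rad/s): [2.57, 2.57, 3.01, 3.14, 3.14, 3.14].

### API

Orientations are given as a 3x3 rotation matrix whose columns are the frame's x, y, z axes.
In Python, from plant import * gives the robot as it stands.
- The arm moves only by the tool move_arm, never from a script. Its argument "increments" is a list of rows, each a list of 7 numbers: the shift along the tool's x, y, z in m, then the turn, a rotation vector about the tool's x, y, z in rad, then the opening, from 0 (shut) to 1 (fully open). In form: [[tx, ty, tz, wx, wy, wz, claw], ...]. A call has 1 to 20 rows; each row shifts and turns the commanded pose from where the row before left it, along the tool's axes as they then stand; what a row does not reach is not made up. A row lasts 1/12 s, in which the tool goes at most 41.7 mm and 7.16 degrees, less where a joint would pass 70% of its speed; a pose out of reach is approached as far as the arm can. A call is refused whole if a number of a shift passes 0.0417 or a number of a turn 0.125, either way. A call with a gripper value outside its range is refused whole. The fingers move at their own pace and stop on an object; "force" is the grip in N (left out, the last holds). Time passes only in rows, so rows that do not move let the fingers close. It gives the time, the measured TCP pose, the force and the opening at its end, in the units of the state.
- observe(): the state, without advancing time (a new reading comes with each control period).
- snapshot(name): name is "scene" or "top" or "wrist"; returns the picture (384x512x3 uint8, red, green, blue); there is no depth.
- camera_model(name): a dict with "mtx" (3x3 intrinsics, pixels), "distortion" ([k1, k2, p1, p2, k3] as OpenCV has them; the pictures are not rectified), "eye" and "rotation" of the camera in the world; the wrist camera has in their place "T_tool_cam" (4x4, takes a point from camera to tool coordinates, whose origin is the TCP and whose axes are the flange's). Camera axes: x right, y up, looking along -z (the intrinsics and any distortion apply to the point x, -y, -z); pixel columns grow to the right and rows downward; lengths in m; the calibration is good to about 2 mm. A picture is of the moment at which its call begins: read the wrist's pose just before it. camera_model takes no time and is no camera call.
- close_job(): hands the job in, once; it reports no verdict.
The state is a dict: "clock": time; "joints": joint angles; "joint_velocities": joint speeds; "joint_torque": joint torques, N m; "eef_pos": TCP position; "orientation": TCP orientation; "ft_force": force on the tool from outside, world axes, zero at the start; "ft_torque": the same for the moment, N m; "gripper_width": opening from 0.0 (shut) to 1.0 (fully open).
Only numpy, scipy, OpenCV 4.12 (cv2) and the standard library are available. Lean on these libraries where they do the work, as an engineer would, in place of code of your own. Each camera call takes 0.05 s, during which the arm holds its last target.

## Working session

There is one attempt and no reset: what is moved stays moved. The work goes in short steps, Python scripts to look and compute and a tool call to move; the robot and the scene stay as the last step left them, time stands still between calls to the robot, and variables do not carry over. Pictures are saved under pics/ and viewed, and the job is handed in when it is done.

Besides the shell and the picture viewer there is one more tool, called after "Call:" as a command line: name --pt "numbers of a row" for each row, then --argument value for the rest. move_arm: Moves the arm, as the interface text tells. Its arguments: {"type":"object","properties":{"increments":{"type":"array","items":{"type":"array","items":{"type":"number"}}},"force":{"type":"number"}},"required":["increments"]}

```bash
mkdir -p pics; ls
python3 - <<'E'
from plant import *
import cv2
print(observe())
for n in ("scene","top","wrist"):
    im=snapshot(n); cv2.imwrite(f"pics/{n}0.png",im[:,:,::-1]); print(n,camera_model(n))
E
```

```text
pics
{'clock': 0.0, 'joints': array([-1.44608119e+00,  2.21214662e-01,  1.52762151e+00, -2.11202051e-05,
        1.39468497e+00, -1.26093072e-01]), 'joint_velocities': array([ 0.00178467, -0.00138076, -0.00071062, -0.00195621,  0.00110297,
       -0.00067791]), 'joint_torque': array([-1.48369618e-03, -4.94613433e+01, -3.87374318e+01,  6.98558078e-02,
        5.75125893e-02, -1.34814945e-04]), 'eef_pos': array([ 0.15503613, -0.60485214,  0.23543883]), 'orientation': array([[ 9.68711257e-01,  2.48190314e-01, -2.60520353e-04],
       [ 2.48190352e-01, -9.68709398e-01,  1.91092062e-03],
       [ 2.21903476e-04, -1.91578896e-03, -9.99998140e-01]]), 'ft_force': array([-1.02293961,  0.79856563, -0.01452946]), 'ft_torque': array([0.02235116, 0.02989318, 0.00257454]), 'gripper_width': 1.0011832794013207}
scene {'mtx': array([[440.54455555,   0.        , 256.38917614],
       [  0.        , 440.54455555, 186.42345018],
       [  0.        ,   0.        ,   1.        ]]), 'distortion': array([0.04626568, 0.        , 0.        , 0.        , 0.        ]), 'eye': array([0.0628601 , 0.91434971, 0.5
[... 541 characters left out ...]
.99987825,  0.01436565,  0.00609275],
       [ 0.00812059,  0.14562547,  0.98930646]])}
wrist {'mtx': array([[326.05605425,   0.        , 255.86950447],
       [  0.        , 326.05605425, 187.41623225],
       [  0.        ,   0.        ,   1.        ]]), 'distortion': array([-0.06427678,  0.        ,  0.        ,  0.        ,  0.        ]), 'T_tool_cam': array([[-1.83723771e-04,  9.65807677e-01,  2.59259516e-01,
         7.09551951e-02],
       [ 9.99999932e-01,  9.48189725e-05,  3.55423277e-04,
         8.22585283e-04],
       [ 3.18687809e-04,  2.59259564e-01, -9.65807629e-01,
        -1.49418407e-01],
       [ 0.00000000e+00,  0.00000000e+00,  0.00000000e+00,
         1.00000000e+00]])}
```

View pics/scene0.png

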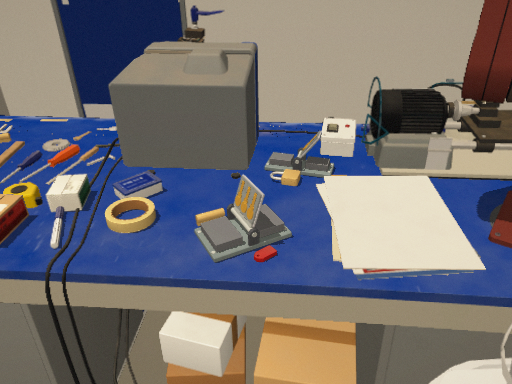

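View pics/top0.png

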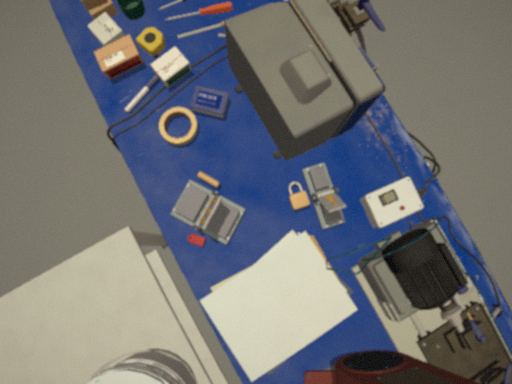

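The scene view shows the wide stand at about (243,228), with its leaf raised. The top view shows it at about (208,211), with the cylinder at (208,180), the tag at (196,240), the narrow stand at (323,195) and the padlock at (298,195). I'll zoom in to measure.

Run:
```python
import cv2
a=cv2.imread("pics/top0.png")[165:255,155:265]; cv2.imwrite("pics/topz.png",cv2.resize(a,None,fx=6.5,fy=6.5,interpolation=cv2.INTER_CUBIC))
a=cv2.imread("pics/scene0.png")[165:270,185:305]; cv2.imwrite("pics/scz.png",cv2.resize(a,None,fx=5.5,fy=5.5,interpolation=cv2.INTER_CUBIC))
```

```text
(no output)
```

View pics/topz.png

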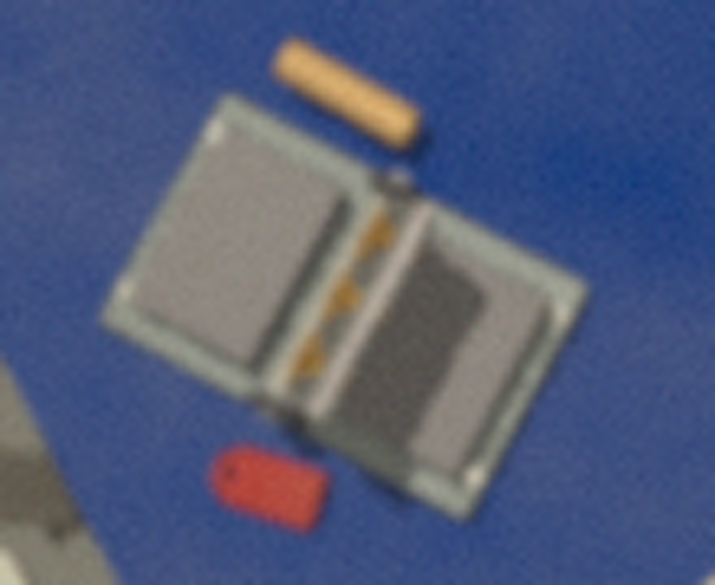

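View pics/scz.png

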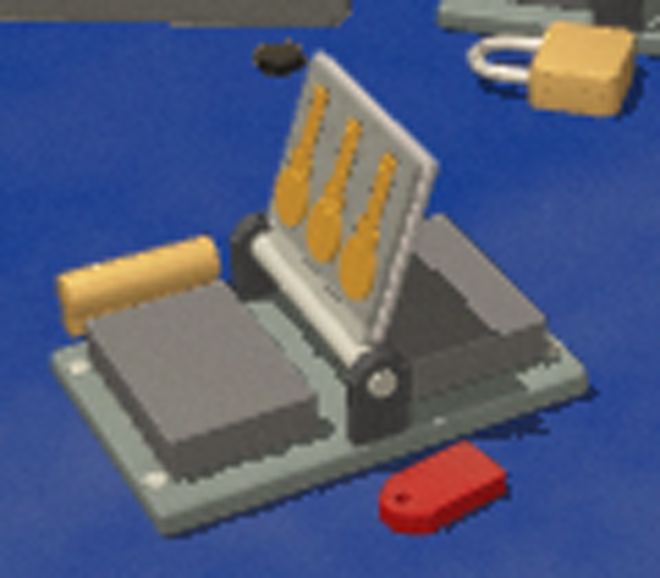

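The leaf's free edge leans towards the image right in the top view, so it must go to the left. The base corners in the zoom are (228,95), (588,285), (465,520) and (103,315). Next I fit the stand pose.

```bash
cat > h.py <<'E'
from plant import *
import numpy as np, cv2
from scipy.optimize import least_squares
def proj(n,P):
    c=camera_model(n); R=c["rotation"]; p=(np.atleast_2d(P)-c["eye"])@R
    p=p*[1,-1,-1]
    return cv2.projectPoints(p.reshape(-1,1,3),np.zeros(3),np.zeros(3),c["mtx"],c["distortion"])[0].reshape(-1,2)
def back(n,uv,z):
    c=camera_model(n); q=cv2.undistortPoints(np.array(uv,float).reshape(-1,1,2),c["mtx"],c["distortion"]).reshape(-1,2)
    d=np.c_[q[:,0],-q[:,1],-np.ones(len(q))]@c["rotation"].T
    return c["eye"]+d*((z-c["eye"][2])/d[:,2])[:,None]
def Tw(p,P): # stand->world
    x,y,a=p[:3]; c,s=np.cos(a),np.sin(a)
    return np.atleast_2d(P)@np.array([[c,s,0],[-s,c,0],[0,0,1]])+[x,y,0]
def edge(th,y,r=.08): return [-r*np.cos(th),y,.036+r*np.sin(th)]
E
python3 - <<'E'
from h import *
tz=lambda l:np.array(l)/6.5+[155,165]; sz=lambda l:np.array(l)/5.5+[185,165]
tc=tz([(228,95),(588,285),(465,520),(103,315)])
B=back("top",tc,.012); print(B.round(4)); print([np.linalg.norm(B[i]-B[(i+1)%4]).round(4) for i in range(4)])
# +x to image left: far-left edge corners 0,3 at +x ; corner0 has which y?
# top: corners order: 0(+x,-y?) determine: y = z x x
a=np.arctan2(*((B[0]+B[3]-B[1]-B[2])[[1,0]])); print("yaw",np.degrees(a), B.mean(0))
sc=sz([(50,355),(165,535),(595,385)]) # base corners in scene
th0=1.1
X=[.084,-.084]
# sign of y
yh=np.array([-np.sin(a),np.cos(a)])
s0=np.sign((B[0]-B[3])[:2]@yh); print("corner0 y sign",s0)
Bs=np.array([[.084,s0*.053,.012],[-.084,s0*.053,.012],[-.084,-s0*.053,.012],[.084,-s0*.053,.012]])
scE=sz([(318,52),(437,162)]); 
def res(p,full=False):
    r1=proj("top",Tw(p,Bs))-tc
    r2=proj("scene",Tw(p,Bs[[0,3,2]]))-sc
    r3=proj("scene",Tw(p,[edge(p[3],s0*.043),edge(p[3],-s0*.043)]))-scE
    if full: print(r1.round(1),r2.round(1),r3.round(1))
    return np.r_[r1.ravel(),r2.ravel(),r3.ravel()]
S=least_squares(res,[*B.mean(0)[:2],a,th0],loss="soft_l1"); print(S.x,np.degrees(S.x[2])); res(S.x,True)
p=S.x; print("hinge",Tw(p,[0,0,.036]),"edge",Tw(p,edge(p[3],0)))
print("cyl,tag",back("top",tz([(345,95)]),.024),back("top",tz([(270,487)]),.009))
print("padlock,narrow",back("top",[(299,198),(323,195)],.02))
E
```

```text
[[0.5842 0.4044 0.012 ]
 [0.5092 0.2574 0.012 ]
 [0.4155 0.3043 0.012 ]
 [0.4942 0.4512 0.012 ]]
[np.float64(0.165), np.float64(0.1049), np.float64(0.1667), np.float64(0.1015)]
yaw 62.39091392643026 [0.50077346 0.35433693 0.012     ]
corner0 y sign -1.0
[0.50023167 0.35700345 1.1002144  1.26819848] 63.03764166211521
[[-1.3 -0.5]
 [-0.3 -0.1]
 [-0.7  0.2]
 [-1.8  1.2]] [[ 0.3 -1. ]
 [ 0.1 -3.4]
 [ 0.4 -2.9]] [[ 0.4 -0.2]
 [-0.4  0.1]]
hinge [[0.50023167 0.35700345 0.036     ]] edge [[0.48942246 0.33575467 0.11236524]]
cyl,tag [[0.58267986 0.35540657 0.024     ]] [[0.42714121 0.38226591 0.009     ]]
padlock,narrow [[0.53853036 0.11915163 0.02      ]
 [0.54726565 0.05640664 0.02      ]]
```

Run:
```python
from h import *
for P in [(.25,-.2,.15),(.25,-.2,.25),(.48,-.15,.4),(.62,.15,.0),(.62,.15,.3)]: print(P,proj("scene",P).round(),proj("top",P).round())
p=[.5002,.357,1.100,1.268]
print("pre",Tw(p,[-.065,0,.094]))
R=observe()["orientation"]
e=observe()["eef_pos"]
for t in ([e[0],e[1],.4],[.45,-.15,.4],[.47,.298,.4]):
    print((R.T@(np.array(t)-e)).round(4)); e=np.array(t)
```

```text
(0.25, -0.2, 0.15) [[465. 104.]] [[448. 321.]]
(0.25, -0.2, 0.25) [[475.  62.]] [[474. 330.]]
(0.48, -0.15, 0.4) [[378. -13.]] [[494. 205.]]
(0.62, 0.15, 0.0) [[255. 176.]] [[286. 169.]]
(0.62, 0.15, 0.3) [[253.  53.]] [[302. 135.]]
pre [[0.47071625 0.29907152 0.094     ]]
[ 0.     -0.0002 -0.1643]
[ 0.3986 -0.3675  0.0006]
[ 0.1306 -0.429   0.0007]
```

Call:
move_arm --pt "0 0 -0.033 0 0 0 0" --pt "0 0 -0.033 0 0 0 0" --pt "0 0 -0.033 0 0 0 0" --pt "0 0 -0.033 0 0 0 0" --pt "0 0 -0.032 0 0 0 0" --pt "0.03 -0.028 0 0 0 0 0" --pt "0.03 -0.028 0 0 0 0 0" --pt "0.03 -0.028 0 0 0 0 0" --pt "0.03 -0.028 0 0 0 0 0" --pt "0.03 -0.028 0 0 0 0 0" --pt "0.03 -0.028 0 0 0 0 0" --pt "0.03 -0.028 0 0 0 0 0" --pt "0.03 -0.028 0 0 0 0 0" --pt "0.03 -0.028 0 0 0 0 0" --pt "0.03 -0.028 0 0 0 0 0" --pt "0.03 -0.028 0 0 0 0 0" --pt "0.03 -0.028 0 0 0 0 0" --pt "0.03 -0.028 0 0 0 0 0" --pt "0 0 0 0 0 0 0" --force 20

```text
clock: 1.73
eef_pos: [0.4451, -0.1499, 0.4004]
orientation: [[0.967, 0.256, 0.001], [0.256, -0.967, 0.003], [0.002, -0.003, -1.0]]
ft_force: [-0.6, 0.1, 0.3]
gripper_width: 0.008
```

Call:
move_arm --pt "0.0094 -0.03 0 0 0 0 0" --pt "0.0094 -0.03 0 0 0 0 0" --pt "0.0094 -0.03 0 0 0 0 0" --pt "0.0094 -0.03 0 0 0 0 0" --pt "0.0094 -0.03 0 0 0 0 0" --pt "0.0094 -0.03 0 0 0 0 0" --pt "0.0094 -0.03 0 0 0 0 0" --pt "0.0094 -0.03 0 0 0 0 0" --pt "0.0094 -0.03 0 0 0 0 0" --pt "0.0094 -0.03 0 0 0 0 0" --pt "0.0094 -0.03 0 0 0 0 0" --pt "0.0094 -0.03 0 0 0 0 0" --pt "0.0094 -0.03 0 0 0 0 0" --pt "0.0094 -0.03 0 0 0 0 0"

```text
clock: 2.9
eef_pos: [0.4657, 0.2846, 0.4003]
orientation: [[0.969, 0.248, -0.0], [0.248, -0.969, -0.0], [-0.0, 0.0, -1.0]]
ft_force: [0.1, -0.0, 0.0]
gripper_width: 0.011
```

Call:
move_arm --pt "0 0 0.01 0 0 -0.12 0" --pt "0 0 0.02 0 0 -0.12 0" --pt "0 0 0.02 0 0 -0.12 0" --pt "0 0 0.02 0 0 -0.12 0" --pt "0 0 0.02 0 0 -0.12 0" --pt "0 0 0.02 0 0 -0.12 0" --pt "0 0 0.02 0 0 -0.12 0" --pt "0 0 0 0 0 0 0" --pt "0 0 0 0 0 0 0"

```text
clock: 3.65
eef_pos: [0.4652, 0.2828, 0.2694]
orientation: [[0.465, 0.885, -0.003], [0.885, -0.465, -0.001], [-0.002, -0.002, -1.0]]
ft_force: [0.0, 0.1, 0.1]
gripper_width: 0.005
```

Run:
```python
from h import *
p=[.5002,.357,1.100,1.268]
o=observe();R=o["orientation"];print(o["eef_pos"],R.round(3),o["joints"].round(2))
print("yaw",np.arctan2(R[1,0],R[0,0]))
print((R.T@(Tw(p,[-.065,0,.096])[0]-o["eef_pos"])).round(4))
for n in("scene","wrist","top"): cv2.imwrite(f"pics/{n}1.png",snapshot(n)[:,:,::-1])
```

```text
[0.46522319 0.2827546  0.26942855] [[ 0.465  0.885 -0.003]
 [ 0.885 -0.465 -0.001]
 [-0.002 -0.002 -1.   ]] [ 0.4   0.01  1.69 -0.    1.44  0.89]
yaw 1.0868427259227533
[ 0.0174 -0.0024  0.1734]
```

View pics/wrist1.png

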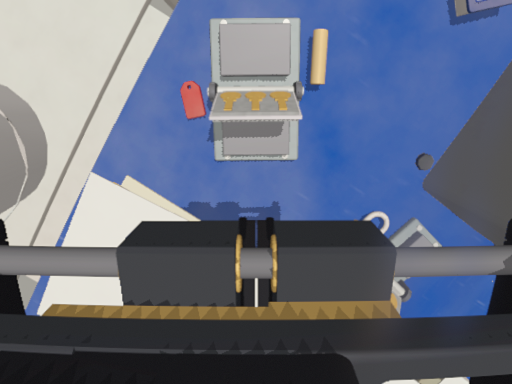

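View pics/scene1.png

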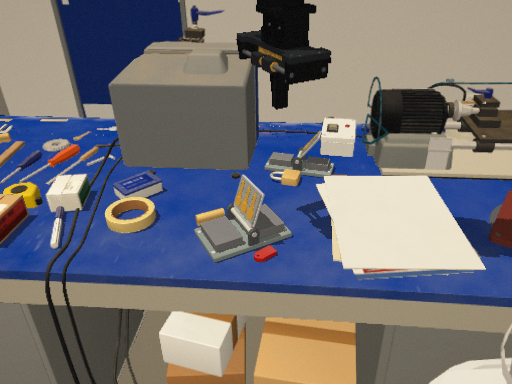

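The wrist view shows the stand square to the tool. The hinge cheeks are at (212,90) and (299,90), and the leaf's free edge is at row 118. I'll check my pose fit against this view.

Run:
```python
from h import *
p=[.5002,.357,1.100,1.268]
o=observe();R=o["orientation"];c=camera_model("wrist");T=c["T_tool_cam"]
W=Tw(p,[[0,.049,.04],[0,-.049,.04],edge(1.268,.043),edge(1.268,-.043),[.084,.053,.012],[.084,-.053,.012],[-.084,.053,.012],[-.084,-.053,.012]])
q=((W-o["eef_pos"])@R-T[:3,3])@T[:3,:3]*[1,-1,-1]
print(cv2.projectPoints(q.reshape(-1,1,3),np.zeros(3),np.zeros(3),c["mtx"],c["distortion"])[0].reshape(-1,2).round(1))
```

```text
[[207.7  92.2]
 [294.3  91.1]
 [204.3 116.4]
 [296.6 115.2]
 [204.7  18.9]
 [295.8  17.6]
 [210.8 160.9]
 [293.9 159.9]]
```

The fit agrees to about 1–2 mm across the spine and about 5 mm along it, so I correct the tool y target by that amount. Next I descend on the near side of the leaf.

Call:
move_arm --pt "0.005 0.001 0.025 0 0 0 0" --pt "0.005 0.001 0.025 0 0 0 0" --pt "0.004 0 0.025 0 0 0 0" --pt "0.003 0 0.025 0 0 0 0" --pt "0 0 0.025 0 0 0 0" --pt "0 0 0.02 0 0 0 0" --pt "0 0 0.016 0 0 0 0" --pt "0 0 0.012 0 0 0 0" --pt "0 0 0 0 0 0 0" --pt "0 0 0 0 0 0 0"

```text
clock: 4.63
eef_pos: [0.4759, 0.2978, 0.0982]
orientation: [[0.462, 0.887, 0.0], [0.887, -0.462, 0.0], [0.0, 0.0, -1.0]]
ft_force: [0.5, -0.3, 0.5]
gripper_width: 0.007
```

```bash
cat > st.py <<'E'
from h import *
p=[.5002,.357,1.100,1.268]
o=observe();R=o["orientation"]
q=(o["eef_pos"]-[p[0],p[1],0])
c,s=np.cos(p[2]),np.sin(p[2])
print("clock",o["clock"],"stand xs,ys,z",(c*q[0]+s*q[1]).round(4),(-s*q[0]+c*q[1]).round(4),q[2].round(4),"F",o["ft_force"].round(1))
E
python3 - <<'E'
from st import *
cv2.imwrite("pics/scene2.png",cv2.resize(snapshot("scene")[100:290,150:350,::-1],None,fx=3,fy=3))
E
```

```text
clock 4.6333 stand xs,ys,z -0.0638 -0.0052 0.0982 F [ 0.5 -0.3  0.5]
```

View pics/scene2.png

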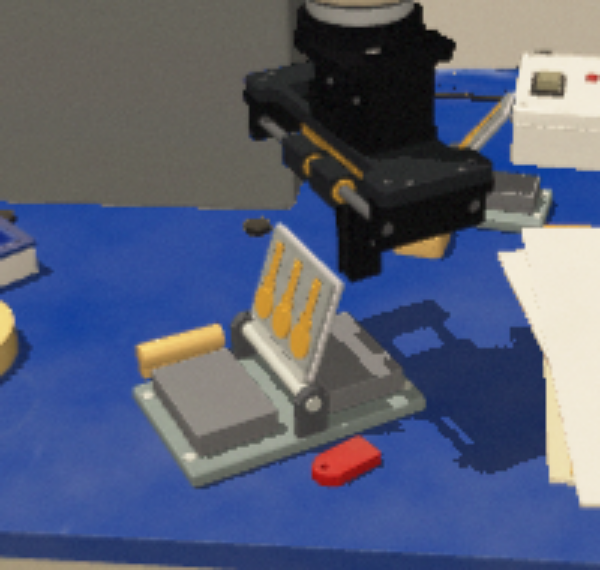

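The closed fingers hang behind the leaf on its near side, and the gripper body is clear of it. I start the push.

Call:
move_arm --pt "0.006 0 0 0 0 0 0" --pt "0.006 0 0 0 0 0 0" --pt "0.006 0 0 0 0 0 0" --pt "0.005 0 0 0 0 0 0" --pt "0.005 0 0 0 0 0 0" --pt "0.005 0 0 0 0 0 0" --pt "0.005 0 0 0 0 0 0" --pt "0.005 0 0 0 0 0 0" --pt "0.005 0 0 0 0 0 0" --pt "0 0 0 0 0 0 0"

```text
clock: 5.52
eef_pos: [0.4979, 0.3411, 0.0974]
orientation: [[0.462, 0.887, 0.0], [0.887, -0.462, 0.0], [0.001, -0.0, -1.0]]
ft_force: [0.3, -0.0, -0.2]
gripper_width: 0.006
```

Run:
```python
from st import *
cv2.imwrite("pics/scene3.png",cv2.resize(snapshot("scene")[100:290,150:350,::-1],None,fx=3,fy=3))
pr=None
for d in range(90,181,10):
    t=np.radians(d); r=.05+.012*(d-90)/90; h=.0045
    x=-r*np.cos(t)-h*np.sin(t)-.0095; z=.036+r*np.sin(t)-h*np.cos(t)+.014
    print(d,round(x,4),round(z,4), None if pr is None else (round(x-pr[0],4),round(pr[1]-z,4))); pr=(x,z)
```

```text
clock 5.5167 stand xs,ys,z -0.0152 -0.0052 0.0974 F [ 0.3 -0.  -0.2]
90 -0.014 0.1 None
100 -0.005 0.1013 (np.float64(0.009), np.float64(-0.0013))
110 0.0043 0.101 (np.float64(0.0093), np.float64(0.0003))
120 0.0136 0.099 (np.float64(0.0093), np.float64(0.002))
130 0.0226 0.0953 (np.float64(0.009), np.float64(0.0037))
140 0.031 0.0899 (np.float64(0.0084), np.float64(0.0054))
150 0.0385 0.0829 (np.float64(0.0075), np.float64(0.007))
160 0.0447 0.0745 (np.float64(0.0062), np.float64(0.0084))
170 0.0495 0.065 (np.float64(0.0047), np.float64(0.0096))
180 0.0525 0.0545 (np.float64(0.003), np.float64(0.0105))
```

View pics/scene3.png

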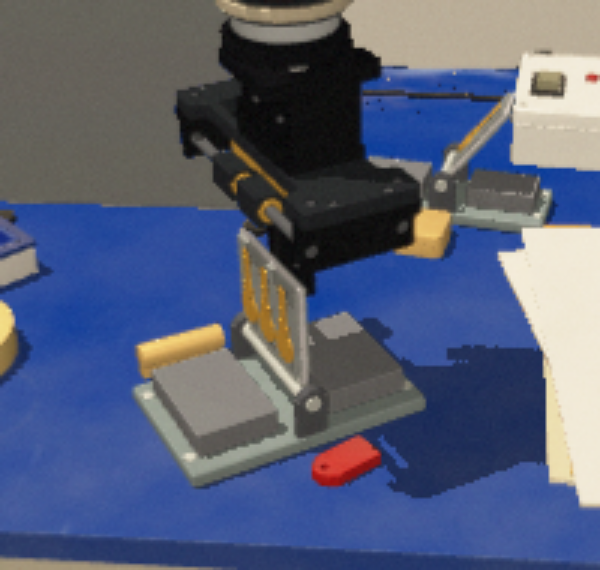

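The leaf stands upright against the fingers. I continue over along the arc to about 150°.

Call:
move_arm --pt "0.005 0 -0.001 0 0 0 0" --pt "0.005 0 -0.001 0 0 0 0" --pt "0.005 0 0 0 0 0 0" --pt "0.005 0 0 0 0 0 0" --pt "0.005 0 0.001 0 0 0 0" --pt "0.005 0 0.001 0 0 0 0" --pt "0.0045 0 0.002 0 0 0 0" --pt "0.0045 0 0.002 0 0 0 0" --pt "0.0042 0 0.0027 0 0 0 0" --pt "0.0042 0 0.0027 0 0 0 0" --pt "0.0037 0 0.0035 0 0 0 0" --pt "0.0037 0 0.0035 0 0 0 0" --pt "0 0 0 0 0 0 0"

```text
clock: 6.65
eef_pos: [0.523, 0.3894, 0.0803]
orientation: [[0.462, 0.887, -0.0], [0.887, -0.462, 0.0], [0.0, -0.0, -1.0]]
ft_force: [0.2, 0.8, -0.0]
gripper_width: 0.003
```

Run:
```python
from st import *
cv2.imwrite("pics/scene4.png",cv2.resize(snapshot("scene")[100:290,150:350,::-1],None,fx=3,fy=3))
```

```text
clock 6.65 stand xs,ys,z 0.0392 -0.0056 0.0803 F [ 0.2  0.8 -0. ]
```

View pics/scene4.png

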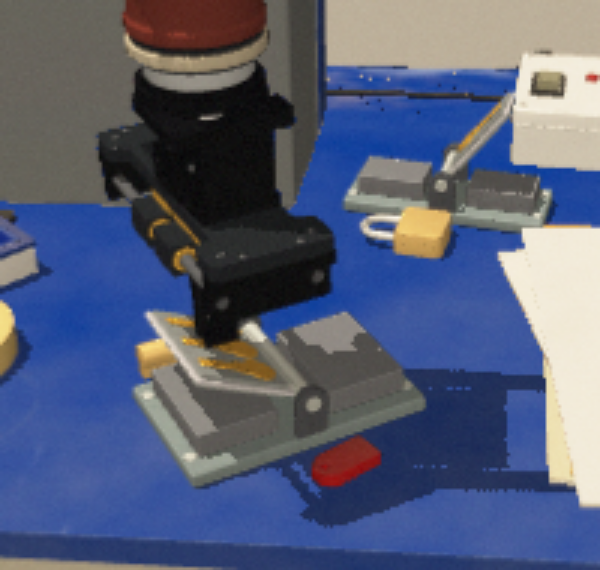

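The leaf is past upright and the tips are on its upper face. I press it down to the pad.

Call:
move_arm --pt "0.003 0 0.004 0 0 0 0" --pt "0.003 0 0.004 0 0 0 0" --pt "0.002 0 0.004 0 0 0 0" --pt "0.002 0 0.004 0 0 0 0" --pt "0.002 0 0.004 0 0 0 0" --pt "0.001 0 0.003 0 0 0 0" --pt "0 0 0.002 0 0 0 0" --pt "0 0 0 0 0 0 0"

```text
clock: 7.37
eef_pos: [0.5287, 0.4004, 0.0555]
orientation: [[0.462, 0.887, -0.0], [0.887, -0.462, -0.0], [-0.0, -0.0, -1.0]]
ft_force: [-1.1, 0.4, 1.0]
gripper_width: 0.005
```

Call:
move_arm --pt "0 0 0.001 0 0 0 0" --pt "0 0 0.001 0 0 0 0" --pt "0 0 0 0 0 0 0"

```text
clock: 7.62
eef_pos: [0.5289, 0.4004, 0.0549]
orientation: [[0.462, 0.887, 0.0], [0.887, -0.462, 0.0], [0.0, -0.0, -1.0]]
ft_force: [-1.0, -1.0, 4.0]
gripper_width: 0.004
```

Run:
```python
from st import *
cv2.imwrite("pics/scene5.png",cv2.resize(snapshot("scene")[100:290,150:350,::-1],None,fx=3,fy=3))
```

```text
clock 7.6167 stand xs,ys,z 0.0517 -0.0059 0.0549 F [-1. -1.  4.]
```

View pics/scene5.png

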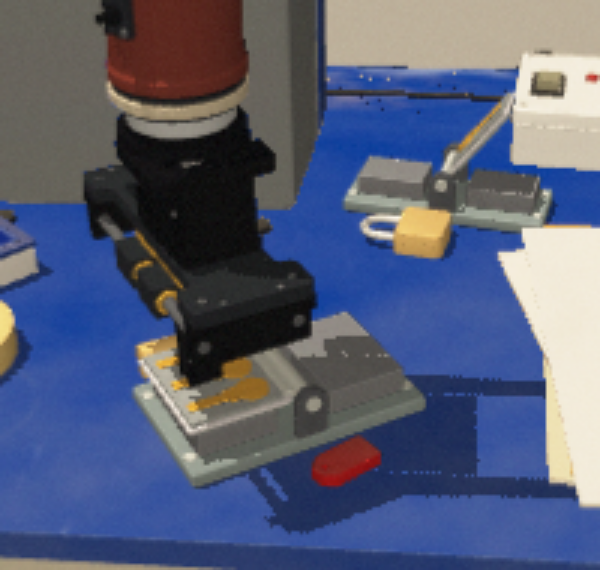

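The leaf looks flat, with the tips at about 41 mm. I press until the force rises clearly above the hinge friction.

Call:
move_arm --pt "0 0 0.001 0 0 0 0" --pt "0 0 0.001 0 0 0 0" --pt "0 0 0.001 0 0 0 0" --pt "0 0 0 0 0 0 0"

```text
clock: 8.0
eef_pos: [0.529, 0.4005, 0.0546]
orientation: [[0.462, 0.887, 0.0], [0.887, -0.462, -0.0], [-0.0, 0.0, -1.0]]
ft_force: [-8.9, -4.9, 21.5]
gripper_width: 0.01
```

The force is now 21.5 N with almost no further movement, so the leaf is on its stop. I retract straight up and look.

Call:
move_arm --pt "0 0 -0.002 0 0 0 0" --pt "0 0 -0.005 0 0 0 0" --pt "0 0 -0.01 0 0 0 0" --pt "0 0 -0.02 0 0 0 0" --pt "0 0 -0.03 0 0 0 0" --pt "0 0 -0.03 0 0 0 0" --pt "0 0 -0.03 0 0 0 0" --pt "-0.03 0 -0.03 0 0 0 0" --pt "-0.03 0 -0.03 0 0 0 0" --pt "-0.03 0 -0.03 0 0 0 0" --pt "-0.03 0 0 0 0 0 0" --pt "0 0 0 0 0 0 0" --pt "0 0 0 0 0 0 0"

```text
clock: 9.08
eef_pos: [0.4742, 0.2947, 0.2677]
orientation: [[0.463, 0.886, 0.002], [0.886, -0.463, 0.001], [0.002, 0.001, -1.0]]
ft_force: [0.1, -0.3, 0.5]
gripper_width: 0.006
```

Run:
```python
from st import *
a=snapshot("scene")[:,:,::-1]; t=snapshot("wrist")[:,:,::-1]
cv2.imwrite("pics/scene6.png",cv2.resize(a[100:290,150:350],None,fx=3,fy=3)); cv2.imwrite("pics/wrist6.png",t)
for th in (2.95,3.04,3.1416): print(th,((proj("scene",Tw(p,[edge(th,.043),edge(th,-.043)]))-[150,100])*3).round(1).tolist())
```

```text
clock 9.0833 stand xs,ys,z -0.0673 -0.0051 0.2677 F [ 0.1 -0.3  0.5]
2.95 [[193.0, 413.7], [141.4, 342.4]]
3.04 [[192.2, 423.7], [140.8, 351.8]]
3.1416 [[192.4, 434.5], [141.2, 362.1]]
```

View pics/scene6.png

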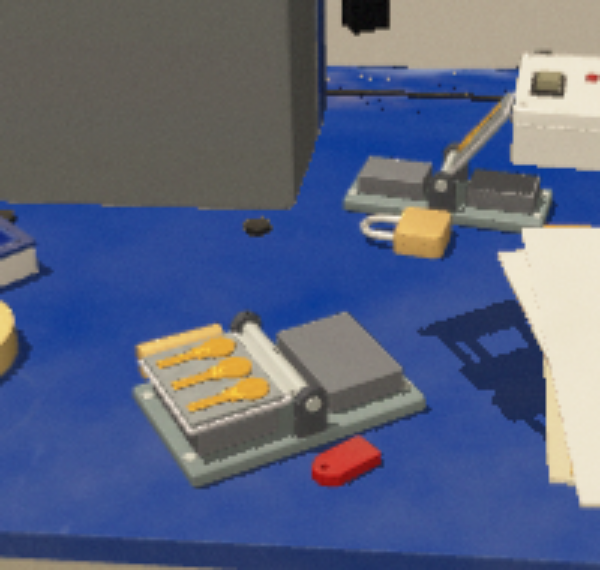

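View pics/wrist6.png

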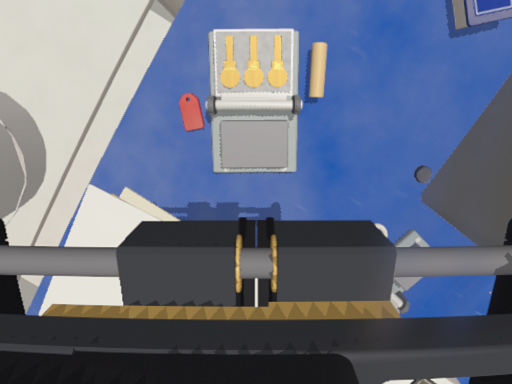

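The leaf lies flat on the far pad with its rim corner at about (192,430); the fit predicts row 434 for flat and 424 for the limit. The cylinder, tag, padlock and narrow leaf are unchanged, and the gripper is clear.

```bash
python3 -c "
from plant import *
print(close_job())"
```

```text
the job is handed in; nothing more can be done
None
```

The wide stand's leaf is turned over its spine and lying flat on the far pad, and the job is handed in at about 9 s of the 32 s allowed. I pushed it with closed fingers from the near side, up through the upright and down along its arc. I then pressed it onto the pad and backed away clear.

**Seated on the stop:** the press reached 21.5 N with the tips at about 41 mm and moved less than 0.5 mm further, so the leaf was on its stop. That is well under the 80 N limit. In the last image the leaf's rim corner sat at about row 430. My fit predicted 434 for fully flat and 424 for the 3.04 rad limit, so the picture alone shows this only loosely.

**Other things:** the narrow leaf, lock cylinder, key tag and padlock show no visible shift in the last image. I judged this by eye and did not measure it.

**Disagreement in the checks:** the wrist camera put the stand about 5 mm further along the spine than my first fit did. I corrected for most of that before descending. The two agreed within about 2 mm across the spine.

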